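Clamp a wooden case on the bench with a quarter-turn T-slot stop

ROBOT

A 6-joint arm with a two-finger parallel gripper is mounted at the origin on the work surface. World frame = base frame: x ahead of the robot, y to its left, z up, the work surface at z = 0. Lengths are in m, angles in rad, forces in N, time in s.
With the tool pointing down it reaches from about 0.35 to 0.975 m from the base axis. Payload 7.1 kg.
Tool frame: the origin (TCP) lies on the mounting face of the last link; the fingertips stand 182 mm ahead of it and the grasp point (between the pads) lies ahead of it (ctrl.pinch_z is the z of the grasp point in the tool frame, in m); z points along the fingers, y is the line along which they close (so a half turn about z gives the same grasp; the last joint's range is limited). The gripper opens to 88 mm and grips with 3 to 60 N. Pads are 20 mm wide; open, the fingers measure 115 mm over their backs; the gripper's body (75 mm by 178 mm) begins 61 mm behind the grasp point.
Start: joints at [-1.258, 0.423, 1.63, -0, 1.089, -0.019], TCP at [0.204, -0.591, 0.405] pointing down, gripper open.
Joint ranges: [-3, 3], [-0.9, 2.11], [0.09, 2.58], [-1.31, 4.45], [0.11, 2.69], [-2.54, 2.54]. Speed limits (rad/s): [2.39, 2.39, 3.01, 3.14, 3.14, 3.14].

INTERFACE

Orientations are given as [roll, pitch, yaw] about the fixed x, y, z axes, in that order (R = Rz(yaw) Ry(pitch) Rx(roll)).
In Python, from plant import ctrl gives the robot as it stands.
- The arm moves only by the shell command python3 -m jog 'ROWS' [OPENING]. ROWS is JSON, a list of rows, each a list of 6 numbers: the shift along the tool's x, y, z in m, then the turn, a rotation vector about the tool's x, y, z in rad. In form: [[tx, ty, tz, wx, wy, wz], ...]. A call has 1 to 5 rows; each row is the pose to reach, as a shift and turn from the pose commanded when the call began, along the tool's axes at that moment; what a row does not reach only later rows make up. A row lasts 1/8 s, in which the tool goes at most 62.5 mm and 10.7 degrees, less where a joint would pass 70% of its speed; a pose out of reach is approached as far as the arm can. A call with a gripper value outside its range is refused whole. OPENING is the opening, from 0 (shut) to 1 (fully open), set as the call begins (- or left out, the last holds). The fingers move at their own pace and stop on an object; the grip force is fixed at half the most. Time passes only in rows, so rows that repeat a pose let the fingers close. It gives the time, the measured TCP pose, the force, the opening and the grip force at its end, in the units of the state.
- ctrl.read_state(): the state, without advancing time (a new reading comes with each control period).
- ctrl.capture(name): name is "side" or "top" or "wrist"; returns the picture (400x640x3 uint8, red, green, blue); there is no depth.
- ctrl.camera_info(name): a dict with "mtx" (3x3 intrinsics, pixels), "distortion" ([k1, k2, p1, p2, k3] as OpenCV has them; the pictures are not rectified), "world_from_camera" (4x4, takes a point from camera to world coordinates). Camera axes: x right, y down, z forward; pixel columns grow to the right and rows downward; lengths in m; the calibration is good to about 2 mm. A picture is of the moment at which its call begins: read the wrist's pose just before it. camera_info takes no time and is no camera call; for the wrist camera it gives the pose at the moment of the call.
- ctrl.job_done(): hands the job in; it is judged then, once.
The state is a dict: "time_s": time; "qpos": joint angles; "qd": joint speeds; "effort": joint torques, N m; "eef_pos": TCP position; "ee_rot": TCP orientation; "contact_force": force on the tool from outside, world axes, zero at the start; "wrist_torque": the same for the moment, N m; "opening": opening from 0.0 (shut) to 1.0 (fully open); "grasp_force": force on a finger pad.
Only numpy, scipy, OpenCV 4.12 (cv2) and the standard library are available. Lean on these libraries where they do the work, as an engineer would, in place of code of your own. Each camera call takes 0.05 s, during which the arm holds its last target. There are 200 camera calls.

TASK

Hold the dark wooden brush case fast for lacquering: take the stop with the flat wing handle out of the parking block, drop its T-head into the slot of the aluminium rail on the open side of the case and slide it along so that its collar pushes the case gently but firmly home against the wooden fence. Holding it there, press the stop down against its spring, twist it a quarter turn clockwise (seen from above) to lock it, and let go. The case must end square and tight between fence and stop; never press hard on case or rail, and leave the other things where they are.

Things in the scene. Friction and masses are not known exactly. Their poses are not given: they have to be found in the camera images.
- stop: quarter-turn T-slot stop, steel, 92 mm tall, 0.28 kg, upright in any one of the block's three holes. Origin: on its axis, underside of the T-head; z up. Head: bar 26 mm long (y), 12 wide (x), 7 high (z 0 to 7), two diagonal corners relieved: under the lips it turns clockwise from above, to a stop near 98 deg (anticlockwise it jams near 50). Neck 10 mm round.
- stop_wing (a point): grip point of the stop's handle, on its axis at z 80 mm: a flat steel wing 40 mm long (x, square across the T-head: wing across the slot lets the head in, wing along the slot shows it locked), 12 mm thick (y), 28 mm high (z 64 to 92 mm). Grasp it across the 12 mm from above.
- stop_seat (a point): on the stop's axis at z 9.5 mm: underside of its collar at rest. The collar, an aluminium cylinder 40 mm across and 36 mm high, sits on the rail and is also the face that bears on the case. It is sprung: it slides up the stem by at most 6 mm, then a hard stop; the spring pushes it down with 6 N at rest and 2 N more per mm.
- board: clamping board, fixed, 200 (x) by 340 (y) by 30 mm thick. Origin: centre of its top face; y runs along the slot towards the fence, z up. In a 55 mm wide groove down its middle lies an aluminium T-slot rail 38 mm wide, as long as the board, its top flush. The rail is adjustable: parallel to y, but its middle is up to 8 mm to either side of the board's middle line (not measured: look or feel).
- board_open (a point): middle of the board's top edge at its open end (board y -170 mm). Rail section: slot 13.6 mm wide, lips 5 mm thick, below them a channel 27.4 mm wide and 15 mm high. Wing across the slot, the head drops 9.5 mm until the collar sits on the rail; pressed 3.5 to 5 mm further (13 to 16 N) it clears the lips (5 mm) and can turn; let go, the spring draws it up under them and it stays.
- case: the work: dark hardwood case 160 mm (x, across the slot) by 50 mm (y, along the slot) by 36 mm high, loose, about 0.3 to 0.65 kg, lying over the rail, a little askew, 10 to 28 mm short of the fence. Origin: centre of its underside; z up.
- case_far (a point): middle of the lower edge of the case's face towards the fence (case y +25 mm)
- case_near (a point): middle of the lower edge of the case's face towards the stop (case y -25 mm); the stop's collar bears here
- fence: wooden fence fixed across the board near its +y end, 190 mm wide, 34 mm high, square to the slot. Origin: foot of its face towards the case, on the board's middle line; its y points away from the case. Its place along the board varies.
- rack: wooden parking block, fixed, 290 mm (x) by 80 mm (y) by 40 mm high, three blind holes 32 mm across and 20 mm deep at x -95, 0 and +95 mm; the stop's collar rests on its top, head in the hole. Origin: centre of its underside.
- dog_a: plain round steel bench dog parked in the block, standing 43 mm above it, flat round cap 34 mm across, no wing; leave alone
- dog_b: a second bench dog like dog_a; leave alone
- sander: cork sanding block 35 x 60 x 26 mm lying on the board's near corner; leave alone
- brush: lacquer brush 170 mm long lying on the bench beyond the fence; leave alone
- stone_a: pale whetstone 100 x 32 x 15 mm lying on the board near its open end (+x side); leave alone
- lacquer: amber jar 60 mm across, 85 mm high; leave alone
- mallet: hammer lying on the bench; leave alone
Mind the look-alikes: they are no part of the job. Leave any green or purple look-alike of the stop alone. What is shaped like the case but blue is not meant.

How it is judged:
On the way, in this order (a step that is already met when the one before it is completed fails the run):
1. the T-head is down in the rail's slot, wing across the slot (z of stop in the frame of board below -0.0075 m and x of stop in the frame of board between -0.011 and 0.011 m and angle between the y axis of stop and the y axis of board, either way round below 0.2 rad and angle between stop's own z axis and vertical below 0.1 rad), for 0.2 s.
2. not yet turned, the stop pushes the case (5 N or more) home against the fence (contact force between stop and case above 5 N and y of case_far in the frame of fence above -0.002 m and angle between the y axis of stop and the y axis of board, either way round below 0.3 rad and z of stop in the frame of board below -0.0075 m), for 0.2 s.
At the end, for the whole second after the job is handed in: stop upright in the rail, wing along the slot within 0.2 rad, head under the lips (underside 10.8 to 14.5 mm below the board top); case flat over the rail (25 mm), far face within 2 mm of the fence, square within 0.035 rad, collar within 2 mm of its near face; all at rest (angle between the y axis of stop and the x axis of board, either way round below 0.2 rad and z of stop in the frame of board between -0.0145 and -0.0108 m and x of stop in the frame of board between -0.011 and 0.011 m and angle between stop's own z axis and vertical below 0.06 rad and y of stop in the frame of case above -0.047 m and y of case_far in the frame of fence above -0.002 m and angle between the y axis of case and the y axis of board, either way round below 0.035 rad and z of case in the frame of board below 0.003 m and angle between case's own z axis and vertical below 0.03 rad and x of case in the frame of board between -0.025 and 0.025 m and linear speed of each of stop, case below 0.01 m/s); the robot touches nothing.
It fails at once if the stop pressed on the case with more than 30 N (contact force between stop and case above 30 N).
It fails at once if the stop pressed on the rail or board with more than 50 N, all its contacts added up (contact force between stop and board above 50 N).
It fails at once if a bench dog, tool or vessel was displaced by more than 30 mm (distance of any of dog_a, dog_b, sander, brush, stone_a, lacquer, mallet from where it was at the start of the episode above 0.03 m).
It also fails if it takes over 72 s, if anything falls off the work surface, if the arm or the gripper's body presses on something with over 40 N, if the wrist force passes 120 N, or if a joint passes its speed limit or range.

## Working session

There is one attempt and no reset: what is moved stays moved. The work goes in short steps, Python scripts to look and compute and a shell command to move; the robot and the scene stay as the last step left them, time stands still between calls to the robot, and variables do not carry over. Pictures are saved under pics/ and viewed, at most 10 in all, crops included, and the job is handed in when it is done.

```bash
ls; mkdir -p pics
python3 - <<'E'
from plant import ctrl
import cv2
s=ctrl.read_state();print({k:s[k] for k in('time_s','eef_pos','ee_rot','contact_force','opening')},ctrl.pinch_z)
for n in('top','side'):
    cv2.imwrite(f'pics/{n}0.png',ctrl.capture(n)[:,:,::-1]); i=ctrl.camera_info(n);print(n,i)
E
```

```text
pics
{'time_s': 0.0, 'eef_pos': array([ 0.20352117, -0.59063177,  0.40393605]), 'ee_rot': array([-3.14008895e+00, -1.13972790e-05,  3.31789433e-01]), 'contact_force': array([-0.07296697,  0.06650306,  0.04018474]), 'opening': 0.9983401978797862} 0.1633
top {'mtx': array([[436.17232816,   0.        , 321.96360465],
       [  0.        , 436.17232816, 200.22774376],
       [  0.        ,   0.        ,   1.        ]]), 'distortion': array([-0.01504435,  0.        ,  0.        ,  0.        ,  0.        ]), 'world_from_camera': array([[-0.05498113, -0.97573701,  0.2119301 ,  0.18224538],
       [-0.99848443,  0.05321146, -0.01404903, -0.01183961],
       [ 0.00243105, -0.21238134, -0.97718384,  1.47028993],
       [ 0.        ,  0.        ,  0.        ,  1.        ]])}
side {'mtx': array([[504.28985741,   0.        , 324.90565641],
       [  0.        , 504.28985741, 202.59974345],
       [  0.        ,   0.        ,   1.        ]]), 'distortion': array([-0.1337202,  0.       ,  0.       ,  0.       ,  0.       ]), 'world_from_camera': array([[ 9.99420099e-01, -1.88508792e-02,  2.83568368e-02,
         4.52082527e-01],
       [-3.40474797e-02, -5.41376220e-01,  8.40090803e-01,
        -1.16798998e+00],
       [-4.84733203e-04, -8.40569113e-01, -5.41704100e-01,
         8.19850117e-01],
       [ 0.00000000e+00,  0.00000000e+00,  0.00000000e+00,
         1.00000000e+00]])}
```

View pics/top0.png

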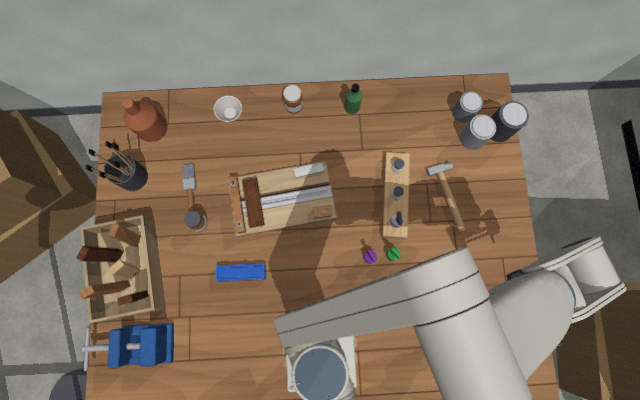

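View pics/side0.png

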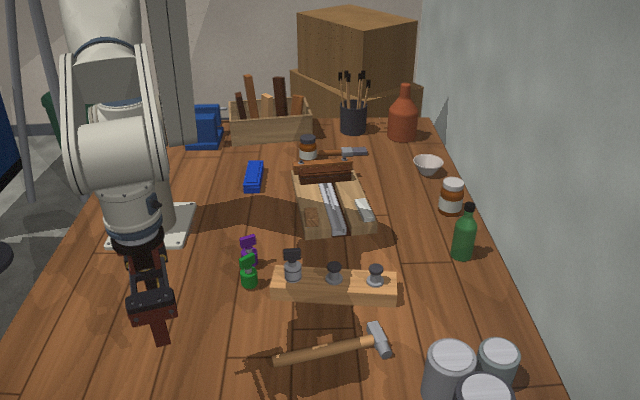

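The top view shows the rack at about (397,195), with three posts at (398,165), (398,192) and (397,218). The board is at about (285,200): case dark at (253,202), fence at (236,205), slot along (250–330,197). In the side view the posts are at (292,262), (334,270) and (376,272), with green and purple look-alikes on the bench at (249,270) and (248,247). The candidate is the post at top (397,218) / side (292,262), which looks taller and wing-topped. I'll check it in a crop.

Run:
```python
import cv2,numpy as np
t=cv2.imread('pics/top0.png');s=cv2.imread('pics/side0.png')
a=cv2.resize(t[150:250,220:420],None,fx=4,fy=4,interpolation=cv2.INTER_CUBIC)
b=cv2.resize(s[235:310,260:410],(400,200),interpolation=cv2.INTER_CUBIC)
c=cv2.resize(s[150:240,280:390],(244,200),interpolation=cv2.INTER_CUBIC)
o=np.zeros((600,800,3),np.uint8);o[:400]=a;o[400:,:400]=b;o[400:,400:644]=c
cv2.imwrite('pics/crop1.png',o)
```

```text
(no output)
```

View pics/crop1.png

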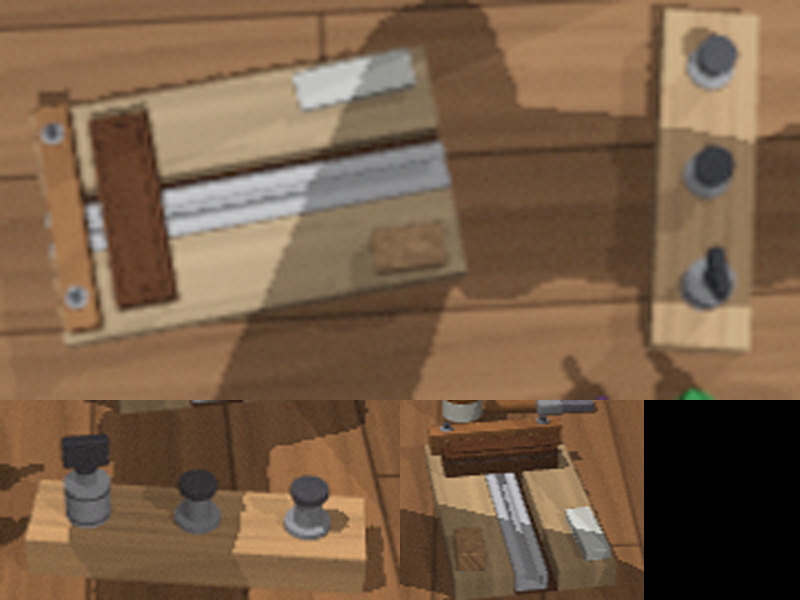

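The crop confirms the stop. The post at top px (399,217) / side px (285,260) is tall, with a thick collar and a flat dark wing. The other two posts have round caps (dogs), and the green and purple pieces lie on the bench. The case is the dark brown block at crop (135,205); the blue one lies apart.

```bash
cat > h.py <<'E'
import numpy as np, cv2
from plant import ctrl
from scipy.spatial.transform import Rotation as R
def ray(info,uv,z):
    uv=np.array(uv,float).reshape(-1,1,2)
    n=cv2.undistortPoints(uv,info['mtx'],info['distortion']).reshape(-1,2)
    T=info['world_from_camera'];d=np.c_[n,np.ones(len(n))]@T[:3,:3].T
    o=T[:3,3];return o+d*((z-o[2])/d[:,2])[:,None]
def proj(info,P):
    T=np.linalg.inv(info['world_from_camera']);P=np.atleast_2d(P)
    return cv2.projectPoints(P,cv2.Rodrigues(T[:3,:3])[0],T[:3,3],info['mtx'],info['distortion'])[0].reshape(-1,2)
def totool(target_xyz,yaw=None):
    """shift in tool axes to bring the grasp point to target; turn about tool z to reach tool yaw"""
    s=ctrl.read_state();M=R.from_euler('xyz',s['ee_rot']).as_matrix()
    g=s['eef_pos']+M@[0,0,ctrl.pinch_z]
    print('grasp pt',g.round(4),'rot',s['ee_rot'].round(4),'t',s['time_s'],'F',s['contact_force'].round(1))
    print('tool shift',(M.T@(np.array(target_xyz)-g)).round(4), '' if yaw is None else 'wz %.4f'%-(yaw-s['ee_rot'][2]))
E
python3 - <<'E'
from h import *
i=ctrl.camera_info('top')
c=lambda p:[[220+a/4,150+b/4] for a,b in p]
print('wing ends top',ray(i,c([(714,250),(722,296)]),.1225))
print('rack corners',ray(i,c([(663,10),(758,12),(750,350),(652,348)]),.04))
b=ray(i,c([(425,47),(465,270)]),.03);print('board open',b,b.mean(0))
r=ray(i,c([(443,165),(90,225)]),.03);print('rail',r,np.arctan2(*(r[1]-r[0])[[1,0]]))
print('case top',ray(i,c([(92,118),(147,108),(176,300),(118,308)]),.066))
w=ctrl.camera_info('wrist');s=ctrl.read_state();M=R.from_euler('xyz',s['ee_rot']).as_matrix()
T=w['world_from_camera'];print(w['mtx'],(M.T@(T[:3,3]-s['eef_pos'])),M.T@T[:3,:3])
totool([.385,-.2,.28])
E
```

```text
wing ends top [[ 0.42199323 -0.26945802  0.1225    ]
 [ 0.38518841 -0.27234677  0.1225    ]]
rack corners [[ 0.64828331 -0.2607779   0.04      ]
 [ 0.64210163 -0.34232653  0.04      ]
 [ 0.35146361 -0.30719928  0.04      ]
 [ 0.35757279 -0.22656754  0.04      ]]
board open [[ 0.62928453 -0.05475473  0.03      ]
 [ 0.43286936 -0.07709008  0.03      ]] [ 0.53107695 -0.0659224   0.03      ]
rail [[ 0.5241293  -0.06404371  0.03      ]
 [ 0.48845948  0.23593274  0.03      ]] 1.68914934343507
case top [[0.57163668 0.22659963 0.066     ]
 [0.57775681 0.18067265 0.066     ]
 [0.41469869 0.16087162 0.066     ]
 [0.41068674 0.20814    0.066     ]]
[[348.09199979   0.         324.55992011]
 [  0.         348.09199979 198.45981872]
 [  0.           0.           1.        ]] [ 0.06699465 -0.00062595  0.0198999 ] [[ 1.53448966e-04 -9.67716318e-01 -2.52041869e-01]
 [ 9.99999937e-01  2.29226270e-04 -2.71292410e-04]
 [ 3.20308710e-04 -2.52041811e-01  9.67716293e-01]]
grasp pt [ 0.2034 -0.5905  0.2407] rot [-3.1402 -0.      0.3318] t 0.1 F [ 0.6 -0.1 -0.3]
tool shift [ 0.2988 -0.3101 -0.0389]
```

```bash
python3 -m jog '[[0.15,-0.12,0.01,0,0,-0.45],[0.15,-0.12,0.01,0,0,-0.45],[0.294,-0.237,0.02,0,0,-0.9],[0.294,-0.237,0.02,0,0,-0.9],[0.294,-0.237,0.02,0,0,-0.9]]' 1
python3 - <<'E'
from h import *
totool([.404,-.271,.22],3.2);print(ctrl.read_state()['qpos'])
E
```

```text
time_s: 0.72
eef_pos: [0.3703, -0.3248, 0.388]
ee_rot: [-3.142, -0.0, 1.237]
contact_force: [0.8, -1.2, -0.4]
opening: 1.001
grasp_force: 0.0
grasp pt [ 0.3703 -0.3248  0.2247] rot [-3.1416e+00 -1.0000e-04  1.2367e+00] t 0.725 F [ 0.8 -1.2 -0.4]
tool shift [0.0619 0.0142 0.0047] wz -1.9633
[-7.44354190e-01  2.51576812e-01  1.93157818e+00  1.36537541e-04
  9.58489123e-01 -4.10386030e-01]
```

```bash
python3 -m jog '[[0.06,0.014,0,0,0,-0.9],[0.06,0.014,0,0,0,-0.9],[0.06,0.014,0,0,0,-0.9],[0.06,0.014,0,0,0,-0.9],[0.06,0.014,0,0,0,-0.9]]' >/dev/null; python3 -m jog '[[0,0,0,0,0,-0.9],[0,0,0,0,0,-0.9],[0,0,0,0,0,-0.9],[0,0,0,0,0,-0.9],[0,0,0,0,0,-0.9]]'>/dev/null;  python3 -m jog '[[0,0,0,0,0,-0.15],[0,0,0,0,0,-0.15]]'
python3 - <<'E'
from h import *
totool([.404,-.271,.22],3.2);print(ctrl.read_state()['qpos'])
i=ctrl.camera_info('wrist');im=ctrl.capture('wrist')[:,:,::-1]
cv2.imwrite('pics/w1.png',im);np.savez('w1.npz',**i)
print(proj(i,[.404,-.271,.1225]))
E
```

```text
time_s: 2.22
eef_pos: [0.4027, -0.2747, 0.388]
ee_rot: [3.141, -0.0, -3.103]
contact_force: [0.0, 0.5, -0.6]
opening: 0.998
grasp_force: 0.0
grasp pt [ 0.4026 -0.2746  0.2247] rot [ 3.1413e+00 -3.0000e-04 -3.1027e+00] t 2.225 F [ 0.   0.5 -0.6]
tool shift [-0.0015  0.0036  0.0047] wz -6.3027
[-6.22989440e-01  2.44139884e-01  1.94196330e+00 -2.54727513e-05
  9.55916108e-01 -2.23265967e+00]
[[329.01296918 208.96581749]]
```

View pics/w1.png

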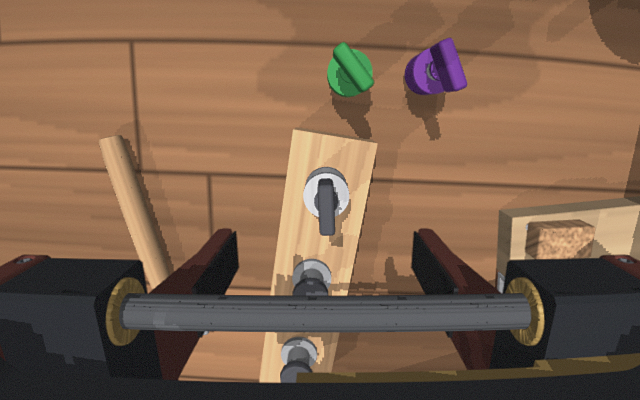

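The wrist view shows the stop's wing as a dark bar from (325,180) to (327,235) on its collar at (326,193). The dogs are at (312,275) and (297,360).

Run:
```python
from h import *
i=dict(np.load('w1.npz'));im=cv2.imread('pics/w1.png');x0,y0=296,158
g=im[y0:245,x0:360];m=((g.max(2)<110)&((g.max(2).astype(int)-g.min(2))<25)).astype(np.uint8)
n,l,st,c=cv2.connectedComponentsWithStats(m);k=1+st[1:,4].argmax();print(st[k])
r=cv2.minAreaRect(np.argwhere(l==k)[:,::-1].astype(np.float32));bx=cv2.boxPoints(r)+[x0,y0];print(bx,ray(i,bx,.1225))
o=cv2.resize(g,None,fx=6,fy=6,interpolation=cv2.INTER_CUBIC)
cv2.polylines(o,[np.int32((bx-[x0,y0])*6)],1,(0,0,255),1);cv2.imwrite('pics/c2.png',o)
```

```text
[ 19  21  24  57 971]
[[315. 179.]
 [338. 179.]
 [338. 235.]
 [315. 235.]] [[ 0.38197768 -0.28201156  0.1225    ]
 [ 0.38133461 -0.2654907   0.1225    ]
 [ 0.42407225 -0.26339995  0.1225    ]
 [ 0.42473882 -0.28064315  0.1225    ]]
```

View pics/c2.png

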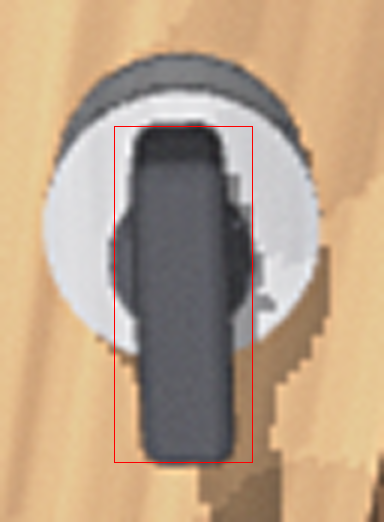

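Run:
```python
from h import *
i=dict(np.load('w1.npz'))
p=ray(i,[(296+176/6,158+162/6),(296+188.5/6,158+462/6)],.1225);c=p.mean(0);d=p[1]-p[0]
print(p,c,np.linalg.norm(d),np.arctan2(d[1],d[0]))
q=ray(i,[(296+182/6,158+240/6)],.0855);print('collar top ctr',q)
yaw=np.arctan2(d[1],d[0])-np.pi
totool([c[0],c[1],.1105],yaw)
```

```text
[[ 0.38609973 -0.27441504  0.1225    ]
 [ 0.42437669 -0.27133505  0.1225    ]] [ 0.40523821 -0.27287505  0.1225    ] 0.03840067902057751 0.08029286957451116
collar top ctr [[ 0.40532719 -0.27270711  0.0855    ]]
grasp pt [ 0.4026 -0.2746  0.2247] rot [ 3.1413e+00 -3.0000e-04 -3.1045e+00] t 2.275 F [ 0.  -0.1  0. ]
tool shift [-0.0027  0.0016  0.1142] wz -0.0432
```

```bash
python3 -m jog '[[-0.0027,-0,0.03,0,0,-0.043],[-0.0027,0.0016,0.06,0,0,-0.043],[-0.0027,0.0016,0.09,0,0,-0.043],[-0.0027,0.0016,0.114,0,0,-0.043],[-0.0027,0.0016,0.114,0,0,-0.043]]' && python3 -m jog '[[0,0,0,0,0,0],[0,0,0,0,0,0],[0,0,0,0,0,0],[0,0,0,0,0,0],[0,0,0,0,0,0]]' 0
```

```text
time_s: 2.9
eef_pos: [0.4048, -0.2726, 0.2727]
ee_rot: [3.139, -0.003, -3.061]
contact_force: [0.2, -0.2, 0.9]
opening: 1.0
grasp_force: 0.0
time_s: 3.52
eef_pos: [0.4054, -0.273, 0.2744]
ee_rot: [-3.141, 0.0, -3.059]
contact_force: [-0.4, 0.0, -0.0]
opening: 0.47
grasp_force: 0.0
```

```bash
python3 -m jog '[[0,0,0,0,0,0],[0,0,0,0,0,0],[0,0,0,0,0,0],[0,0,0,0,0,0],[0,0,0,0,0,0]]' ; python3 -m jog '[[0,0,0,0,0,0],[0,0,0,0,0,0],[0,0,0,0,0,0]]'
```

```text
time_s: 4.15
eef_pos: [0.4054, -0.2731, 0.2742]
ee_rot: [-3.141, 0.0, -3.058]
contact_force: [-0.2, -1.2, 0.7]
opening: 0.205
grasp_force: 30.0
time_s: 4.53
eef_pos: [0.4054, -0.2731, 0.2742]
ee_rot: [-3.141, 0.0, -3.058]
contact_force: [0.7, -1.5, 0.0]
opening: 0.203
grasp_force: 30.0
```

The opening reads 18 mm instead of 12, so the tips are probably on the round hub under the wing. I'll regrip 7 mm higher.

```bash
python3 -m jog '[[0,0,0,0,0,0],[0,0,0,0,0,0],[0,0,-0.007,0,0,0],[0,0,-0.007,0,0,0]]' 0.4; python3 -m jog '[[0,0,0,0,0,0],[0,0,0,0,0,0],[0,0,0,0,0,0],[0,0,0,0,0,0],[0,0,0,0,0,0]]' 0;python3 -m jog '[[0,0,0,0,0,0],[0,0,0,0,0,0]]'
```

```text
time_s: 5.03
eef_pos: [0.4056, -0.2731, 0.2818]
ee_rot: [-3.141, 0.001, -3.058]
contact_force: [-1.2, 0.2, 1.2]
opening: 0.396
grasp_force: 0.0
time_s: 5.65
eef_pos: [0.4054, -0.273, 0.2811]
ee_rot: [3.141, -0.0, -3.058]
contact_force: [-0.3, 0.2, -0.9]
opening: 0.134
grasp_force: 30.0
time_s: 5.9
eef_pos: [0.4054, -0.273, 0.2811]
ee_rot: [3.142, -0.0, -3.058]
contact_force: [-0.5, 0.1, -0.6]
opening: 0.133
grasp_force: 30.0
```

```bash
python3 -m jog '[[0,0,-0.03,0,0,0],[0,0,-0.08,0,0,0],[-0.02,0.05,-0.08,0,0,0],[-0.042,0.1,-0.08,0,0,0],[-0.064,0.15,-0.08,0,0,0]]' >/dev/null;python3 -m jog '[[-0.022,0.05,0,0,0,-0.035],[-0.044,0.1,0,0,0,-0.035],[-0.068,0.15,0,0,0,-0.035],[-0.068,0.158,0,0,0,-0.035],[-0.068,0.158,0,0,0,-0.035]]'
python3 - <<'E'
from h import *
totool([.511,.045,.187],-3.0234);print(ctrl.read_state()['qpos'])
i=ctrl.camera_info('wrist');im=ctrl.capture('wrist')[:,:,::-1]
cv2.imwrite('pics/w2.png',im);np.savez('w2.npz',**i)
E
```

```text
time_s: 7.15
eef_pos: [0.5107, 0.0451, 0.3607]
ee_rot: [-3.141, -0.002, -3.022]
contact_force: [-0.3, -0.0, -3.0]
opening: 0.132
grasp_force: 30.0
grasp pt [0.5105 0.045  0.1974] rot [-3.1414e+00 -1.6000e-03 -3.0218e+00] t 7.15 F [-0.3 -0.  -3. ]
tool shift [-0.0005 -0.0001  0.0104] wz 0.0016
[ 6.49373854e-02  3.20222475e-01  1.91061310e+00 -3.54905636e-04
  9.12376731e-01 -1.62541942e+00]
```

View pics/w2.png

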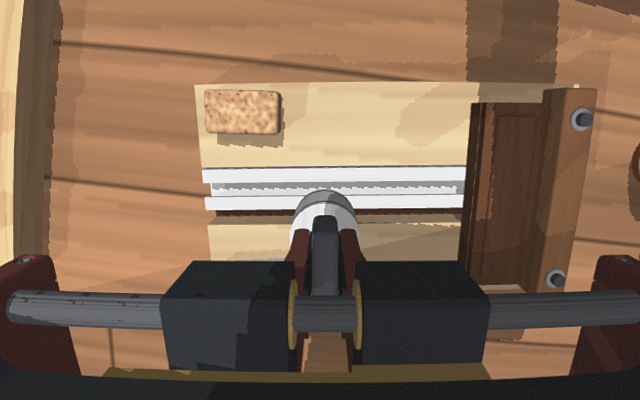

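The wrist view shows the rail running horizontally, rows 167–210, with the slot at rows ~183–195. The case is dark at columns 465–545, the fence at 545–595, and the held stop at (325,220). Next I measure the rail edges and case edges.

Run:
```python
from h import *
im=cv2.imread('pics/w2.png');g=im.astype(int)
for c in (225,270,380,440):
    print(c,[int(v) for v in g[160:216,c-2:c+3].mean((1,2))])
```

```text
225 [201, 201, 201, 202, 202, 204, 203, 123, 93, 188, 238, 236, 236, 237, 236, 236, 236, 235, 235, 237, 237, 237, 227, 160, 149, 152, 152, 148, 150, 212, 227, 224, 221, 220, 221, 223, 146, 221, 238, 236, 237, 236, 236, 236, 236, 235, 237, 237, 240, 245, 90, 34, 46, 46, 45, 57]
270 [204, 204, 204, 204, 206, 208, 156, 93, 148, 244, 239, 236, 236, 236, 237, 237, 236, 236, 236, 236, 236, 238, 175, 142, 146, 145, 143, 142, 154, 227, 223, 223, 220, 220, 220, 179, 174, 239, 236, 236, 236, 236, 237, 236, 236, 236, 236, 237, 240, 155, 56, 41, 46, 48, 46, 64]
380 [200, 203, 206, 209, 212, 159, 95, 168, 239, 236, 235, 237, 236, 236, 236, 236, 237, 235, 233, 233, 239, 164, 143, 145, 145, 147, 145, 180, 223, 223, 224, 224, 223, 224, 160, 191, 235, 235, 236, 237, 236, 235, 235, 236, 235, 234, 235, 242, 115, 41, 43, 49, 49, 50, 70, 113]
440 [195, 195, 197, 201, 189, 121, 93, 203, 234, 236, 237, 237, 237, 236, 236, 237, 237, 235, 236, 237, 213, 155, 147, 147, 146, 149, 178, 185, 225, 227, 223, 224, 229, 211, 141, 236, 236, 236, 238, 237, 236, 236, 237, 237, 236, 237, 240, 204, 69, 38, 48, 46, 46, 61, 99, 112]
```

Run:
```python
import cv2
im=cv2.imread('pics/w2.png')[75:300,440:610];cv2.imwrite('pics/c3.png',cv2.resize(im,None,fx=2.6,fy=2.6,interpolation=cv2.INTER_CUBIC))
```

```text
(no output)
```

View pics/c3.png

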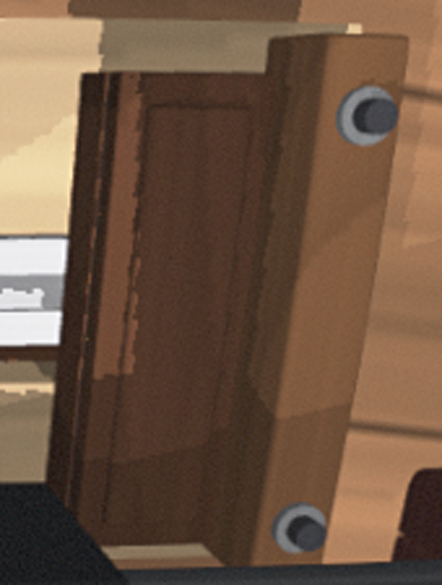

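The crop shows the case's near lower edge through crop (82,75)–(47,480), and the fence's upper near edge through about (326,40)–(270,470).

Run:
```python
from h import *
i=dict(np.load('w2.npz'))
for a,b,z in(((225,168.8),(440,166.9),.03),((225,209.8),(440,207.6),.03),((225,182.8),(440,180.7),.03),((225,196.3),(440,194.2),.03)):
    p=ray(i,[a,b],z);d=p[1]-p[0];print(p.round(4)[:,:2],np.arctan2(d[1],d[0]).round(4))
p=ray(i,[(225,189.5),(440,187.4)],.03);d=p[1]-p[0];d/=np.linalg.norm(d);print('ctr',p,d)
c=lambda q:[[440+a/2.6,75+b/2.6] for a,b in q]
L=ray(i,c([(82,75),(66,295),(47,480)]),.03);F=ray(i,c([(326,40),(270,470)]),.064)
for n,q in(('case near',L),('fence',F)): print(n,q.round(4),'along slot',((q-p[0])@d).round(4),'ang',np.arctan2(q[-1]-q[0],[1,1,1])[:2],)
s=ctrl.read_state();print('stop along slot',(np.r_[s['eef_pos'][:2],.03]-p[0])@d,'lateral',np.cross(d[:2],(s['eef_pos']-p[0])[:2]))
yaw=np.arctan2(d[1],d[0])-np.pi/2-np.pi;print(yaw)
t=p[0]+d*((s['eef_pos']-p[0])@d);totool([t[0],t[1],.1],yaw)
```

```text
[[ 0.5039 -0.0465]
 [ 0.4787  0.1473]] 1.6999
[[ 0.5428 -0.0446]
 [ 0.5166  0.1551]] 1.7012
[[ 0.5169 -0.0458]
 [ 0.4913  0.1499]] 1.7008
[[ 0.5297 -0.0452]
 [ 0.5039  0.1524]] 1.7008
ctr [[ 0.52322663 -0.04552861  0.03      ]
 [ 0.4975192   0.15112451  0.03      ]] [-0.1296219   0.99156349  0.        ]
case near [[0.4201 0.1644 0.03  ]
 [0.4956 0.1751 0.03  ]
 [0.5666 0.184  0.03  ]] along slot [0.2216 0.2224 0.222 ] ang [0.14539738 0.01956453]
fence [[0.401  0.2249 0.064 ]
 [0.5409 0.2454 0.064 ]] along slot [0.284  0.2862] ang [0.13898264 0.0205321 ]
stop along slot 0.0907732798744072 lateral 0.0007709880748222632
-3.011605000897281
grasp pt [0.5105 0.0443 0.1975] rot [-3.1413e+00 -1.5000e-03 -3.0231e+00] t 7.2 F [-0.1  0.3 -2.4]
tool shift [-0.0012  0.0001  0.0975] wz -0.0115<stdin>:9: DeprecationWarning: Arrays of 2-dimensional vectors are deprecated. Use arrays of 3-dimensional vectors instead. (deprecated in NumPy 2.0)
```

```bash
python3 -m jog '[[-0.001,0,0.04,0,0,-0.0115],[-0.001,0,0.06,0,0,-0.0115],[-0.001,0,0.075,0,0,-0.0115],[-0.001,0,0.075,0,0,-0.0115],[-0.001,0,0.075,0,0,-0.0115]]'
python3 - <<'E'
from h import *
totool([.511,.045,.187],-3.0116)
i=ctrl.camera_info('wrist');im=ctrl.capture('wrist')[:,:,::-1]
np.savez('w3.npz',**i);cv2.imwrite('pics/w3.png',cv2.resize(im[100:300,200:480],None,fx=2.8,fy=2.8))
E
```

```text
time_s: 7.82
eef_pos: [0.5127, 0.0446, 0.2868]
ee_rot: [-3.141, 0.001, -3.012]
contact_force: [0.4, -0.5, -2.4]
opening: 0.132
grasp_force: 30.0
grasp pt [0.5128 0.0446 0.1235] rot [-3.1415e+00  1.0000e-03 -3.0125e+00] t 7.825 F [ 0.4 -0.5 -2.4]
tool shift [ 0.0017  0.0006 -0.0635] wz -0.0009
```

View pics/w3.png

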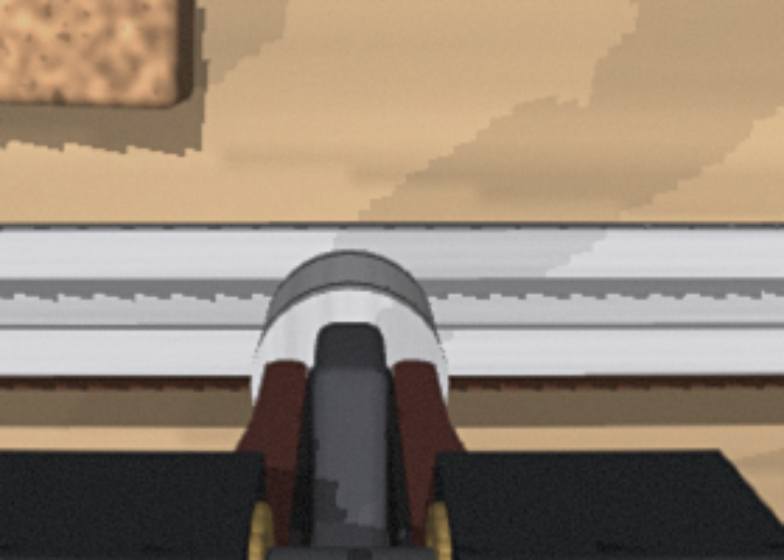

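The slot lines are level at crop rows 279 and 327 (centre 303). The collar rims reach their upper extremes at crop rows 250 (bottom rim) and 285 (top rim). From these I compare the stop axis with the slot centre.

Run:
```python
from h import *
i=dict(np.load('w3.npz'));s=ctrl.read_state();M=R.from_euler('xyz',s['ee_rot']).as_matrix()
f=lambda u,v,z:(M.T@(ray(i,[(200+(u-.0)/2.8,100+v/2.8)],z)[0]-s['eef_pos'])).round(4)
print('slot ctr',f(350,303,.03),f(350,279,.03),f(350,327,.03),'rail edges',f(350,226,.03),f(350,377,.03))
print('collar bottom ctr x',f(350,250,.0457)[0]-.02,'top',f(350,285,.0817)[0]-.02,f(350,285,.0817))
```

```text
slot ctr [0.0017 0.0005 0.257 ] [0.008  0.0005 0.257 ] [-0.0047  0.0005  0.257 ] rail edges [0.0216 0.0005 0.257 ] [-0.0182  0.0006  0.257 ]
collar bottom ctr x -0.0009000000000000015 top 0.00040000000000000105 [0.0204 0.0005 0.2053]
```

```bash
python3 -m jog '[[0.0018,0,0,0,0,0],[0.0018,0,0.002,0,0,0],[0.0018,0,0.004,0,0,0],[0.0018,0,0.006,0,0,0],[0.0018,0,0.007,0,0,0]]';python3 -m jog '[[0,0,0.001,0,0,0],[0,0,0.001,0,0,0],[0,0,0.001,0,0,0]]'
```

```text
time_s: 8.5
eef_pos: [0.5106, 0.0448, 0.279]
ee_rot: [3.142, -0.0, -3.012]
contact_force: [1.0, -0.1, -2.2]
opening: 0.136
grasp_force: 30.0
time_s: 8.88
eef_pos: [0.5106, 0.0448, 0.2782]
ee_rot: [3.142, 0.0, -3.012]
contact_force: [-0.1, 0.4, -3.7]
opening: 0.131
grasp_force: 30.0
```

```bash
python3 -m jog '[[0,0,0.001,0,0,0],[0,0,0.002,0,0,0],[0,0,0.003,0,0,0],[0,0,0.003,0,0,0]]';python3 -m jog '[[0,0,0.001,0,0,0],[0,0,0.002,0,0,0],[0,0,0.002,0,0,0]]'
```

```text
time_s: 9.38
eef_pos: [0.5105, 0.0448, 0.2751]
ee_rot: [3.142, -0.0, -3.012]
contact_force: [0.9, 0.2, -2.1]
opening: 0.136
grasp_force: 30.0
time_s: 9.75
eef_pos: [0.5105, 0.0448, 0.2731]
ee_rot: [3.142, -0.0, -3.012]
contact_force: [-0.7, 0.4, -3.6]
opening: 0.131
grasp_force: 30.0
```

```bash
python3 -m jog '[[0,0,0.001,0,0,0],[0,0,0.0015,0,0,0],[0,0,0.0015,0,0,0]]';python3 -m jog '[[0,0,0.0005,0,0,0],[0,0,0.0005,0,0,0]]'; python3 -m jog '[[0,0,0.0005,0,0,0],[0,0,0.0005,0,0,0]]'
```

```text
time_s: 10.12
eef_pos: [0.5105, 0.0448, 0.2716]
ee_rot: [3.142, -0.0, -3.012]
contact_force: [-0.2, 0.6, -2.1]
opening: 0.135
grasp_force: 30.0
time_s: 10.38
eef_pos: [0.5105, 0.0448, 0.2712]
ee_rot: [3.142, -0.0, -3.012]
contact_force: [-0.6, 0.5, -3.0]
opening: 0.135
grasp_force: 30.0
time_s: 10.62
eef_pos: [0.5106, 0.0448, 0.271]
ee_rot: [-3.142, 0.0, -3.012]
contact_force: [-1.3, 0.1, 4.1]
opening: 0.137
grasp_force: 30.0
```

```bash
python3 -m jog '[[0,0.005,-0.0005,0,0,0],[0,0.015,-0.0005,0,0,0],[0,0.025,-0.0005,0,0,0],[0,0.03,-0.0005,0,0,0],[0,0.03,-0.0005,0,0,0]]';python3 -m jog '[[0,0.015,0,0,0,0],[0,0.03,0,0,0,0],[0,0.045,0,0,0,0],[0,0.06,0,0,0,0],[0,0.06,0,0,0,0]]'
```

```text
time_s: 11.25
eef_pos: [0.5066, 0.0752, 0.2711]
ee_rot: [3.141, -0.0, -3.011]
contact_force: [-0.6, 0.6, -2.4]
opening: 0.134
grasp_force: 30.0
time_s: 11.88
eef_pos: [0.4987, 0.1353, 0.2711]
ee_rot: [3.142, -0.0, -3.01]
contact_force: [-0.7, -0.3, -3.6]
opening: 0.131
grasp_force: 30.0
```

```bash
python3 -m jog '[[0,0.005,0,0,0,0],[0,0.010,0,0,0,0],[0,0.015,0,0,0,0],[0,0.017,0,0,0,0]]'|sed -n 2,4p;for k in 1 2 ; do python3 -m jog '[[0,0.001,0,0,0,0],[0,0.002,0,0,0,0],[0,0.003,0,0,0,0],[0,0.004,0,0,0,0]]'|sed -n 2,4p; done
```

```text
eef_pos: [0.4967, 0.1511, 0.2712]
ee_rot: [3.142, 0.0, -3.012]
contact_force: [-0.6, 0.4, -2.3]
eef_pos: [0.4962, 0.1546, 0.2712]
ee_rot: [-3.141, -0.0, -3.012]
contact_force: [0.5, -3.8, -2.1]
eef_pos: [0.4957, 0.1589, 0.2712]
ee_rot: [-3.142, -0.0, -3.012]
contact_force: [-0.6, -3.5, -2.6]
```

```bash
python3 -m jog '[[0,0.001,0,0,0,0],[0,0.002,0,0,0,0],[0,0.003,0,0,0,0],[0,0.003,0,0,0,0]]'|sed -n 2,4p;python3 -m jog '[[0,0.001,0,0,0,0],[0,0.001,0,0,0,0]]'|sed -n 2,4p;python3 -m jog '[[0,0.001,0,0,0,0],[0,0.001,0,0,0,0]]'|sed -n 2,4p
```

```text
eef_pos: [0.4953, 0.1619, 0.2712]
ee_rot: [3.141, 0.0, -3.012]
contact_force: [0.4, -2.3, -1.8]
eef_pos: [0.4952, 0.1629, 0.2712]
ee_rot: [3.142, 0.0, -3.012]
contact_force: [-0.4, -1.8, -2.1]
eef_pos: [0.495, 0.1639, 0.2712]
ee_rot: [3.142, 0.0, -3.012]
contact_force: [0.7, -1.5, -2.2]
```

```bash
python3 -m jog '[[0,0.0005,0,0,0,0],[0,0.001,0,0,0,0]]'|sed -n 2,4p;python3 -m jog '[[0,0.0005,0,0,0,0],[0,0.001,0,0,0,0]]'|sed -n 2,4p
```

```text
eef_pos: [0.4949, 0.1648, 0.2712]
ee_rot: [-3.142, -0.0, -3.012]
contact_force: [0.9, -3.6, -2.1]
eef_pos: [0.4948, 0.1658, 0.2712]
ee_rot: [-3.142, -0.0, -3.012]
contact_force: [1.1, -3.2, -2.5]
```

```bash
for k in 1; do python3 -m jog '[[0,0.0005,0,0,0,0],[0,0.001,0,0,0,0]]'|sed -n 2,4p;python3 -m jog '[[0,0.0005,0,0,0,0],[0,0.001,0,0,0,0]]'|sed -n 2,4p;  done
```

```text
eef_pos: [0.4947, 0.1667, 0.2712]
ee_rot: [-3.141, 0.0, -3.012]
contact_force: [2.0, -4.2, -2.9]
eef_pos: [0.4948, 0.1676, 0.2712]
ee_rot: [-3.141, 0.001, -3.012]
contact_force: [2.5, -7.4, -3.0]
```

```bash
python3 -m jog '[[0,0.0005,0,0,0,0],[0,0.0005,0,0,0,0]]'|sed -n 2,4p;python3 -m jog '[[0,0.0005,0,0,0,0],[0,0.0005,0,0,0,0]]'|sed -n 2,4p
```

```text
eef_pos: [0.4948, 0.1678, 0.2712]
ee_rot: [-3.141, 0.001, -3.011]
contact_force: [2.2, -7.2, -3.2]
eef_pos: [0.4947, 0.168, 0.2712]
ee_rot: [-3.14, 0.0, -3.011]
contact_force: [3.5, -9.3, -2.2]
```

```bash
python3 -m jog '[[0,0.0005,0,0,0,0],[0,0.0008,0,0,0,0],[0,0.0008,0,0,0,0]]'|sed -n 2,4p
python3 - <<'E'
from h import *
im=ctrl.capture('wrist')[:,:,::-1];i=ctrl.camera_info('wrist');np.savez('w4.npz',**i)
cv2.imwrite('pics/w4full.png',im)
cv2.imwrite('pics/w4.png',cv2.resize(im[20:270,300:560],None,fx=2.3,fy=2.3,interpolation=cv2.INTER_CUBIC))
E
```

```text
eef_pos: [0.4947, 0.1685, 0.2713]
ee_rot: [-3.139, 0.0, -3.011]
contact_force: [3.8, -13.4, -2.4]
```

View pics/w4.png

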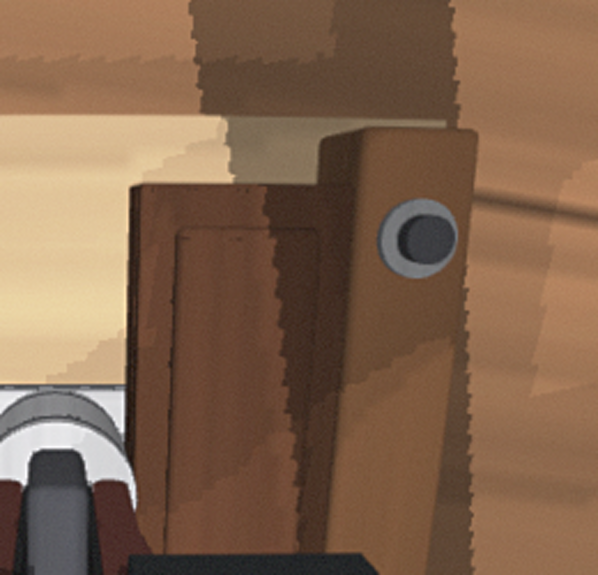

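The case lies against the fence: its near lower edge runs through crop (132,187)–(127,430), and the fence's upper near edge through (366,130)–(328,550). I'll check the angle and depth numerically.

Run:
```python
from h import *
i=dict(np.load('w4.npz'))
c=lambda q:[[300+a/2.3,20+b/2.3] for a,b in q]
d=np.array([-.1296,.9916,0]);p0=np.array([.5232,-.0455,.03])
for n,q,z in(('case low',[(132,187),(127,430)],.03),('case panel',[(178,235),(166,530)],.066),('case/fence top',[(318,230),(298,560)],.066),('fence top',[(366,130),(328,550)],.064)):
    P=ray(i,c(q),z);v=P[1]-P[0];print(n,((P-p0)@d).round(4),'ang to slot-normal',np.arctan2(v@d,v@[.9916,.1296,0]).round(4))
s=ctrl.read_state();print(s['contact_force'],((s['eef_pos']-p0)*[1,1,0])@d)
```

```text
case low [0.2358 0.2359] ang to slot-normal 0.0017
case panel [0.2433 0.2431] ang to slot-normal -0.0031
case/fence top [0.2754 0.2771] ang to slot-normal 0.0203
fence top [0.2855 0.2853] ang to slot-normal -0.0022
[  2.34685388 -13.03323772  -2.08377444] 0.21582929249163704
```

```bash
python3 -m jog '[[0,0,0.001,0,0,0],[0,0,0.002,0,0,0],[0,0,0.003,0,0,0],[0,0,0.004,0,0,0],[0,0,0.004,0,0,0]]'|sed -n 2,6p;python3 -m jog '[[0,0,0.0005,0,0,0],[0,0,0.0005,0,0,0]]'|sed -n 2,6p
```

```text
eef_pos: [0.4948, 0.1684, 0.2682]
ee_rot: [-3.139, 0.001, -3.011]
contact_force: [0.3, -14.9, 9.8]
opening: 0.134
grasp_force: 30.0
eef_pos: [0.4948, 0.1684, 0.2678]
ee_rot: [-3.139, 0.001, -3.011]
contact_force: [0.4, -15.2, 9.9]
opening: 0.139
grasp_force: 30.0
```

```bash
python3 -m jog '[[0,0,0.0006,0,0,0],[0,0,0.0012,0,0,0],[0,0,0.0012,0,0,0]]'|sed -n 2,6p
```

```text
eef_pos: [0.4948, 0.1684, 0.2668]
ee_rot: [-3.139, 0.001, -3.011]
contact_force: [0.4, -15.7, 13.0]
opening: 0.135
grasp_force: 30.1
```

```bash
python3 -m jog '[[0,0,0,0,0,0.1],[0,0,0,0,0,0.2],[0,0,0,0,0,0.3],[0,0,0,0,0,0.4]]'|sed -n 2,6p;python3 -m jog '[[0,0,0,0,0,0.1],[0,0,0,0,0,0.2],[0,0,0,0,0,0.3],[0,0,0,0,0,0.4]]'|sed -n 2,6p
```

```text
eef_pos: [0.4937, 0.1687, 0.2664]
ee_rot: [-3.139, -0.001, 2.869]
contact_force: [-4.2, -10.4, 12.8]
opening: 0.133
grasp_force: 30.1
eef_pos: [0.4941, 0.1691, 0.2666]
ee_rot: [-3.14, 0.0, 2.469]
contact_force: [-2.7, -8.1, 12.3]
opening: 0.134
grasp_force: 30.0
```

```bash
python3 -m jog '[[0,0,0,0,0,0.1],[0,0,0,0,0,0.2],[0,0,0,0,0,0.3],[0,0,0,0,0,0.4]]'|sed -n 2,6p;python3 -m jog '[[0,0,0,0,0,0.1],[0,0,0,0,0,0.2],[0,0,0,0,0,0.3],[0,0,0,0,0,0.37],[0,0,0,0,0,0.37]]'|sed -n 2,6p; python3 -c "
from plant import ctrl;s=ctrl.read_state();print(s['wrist_torque'],s['time_s'])"
```

```text
eef_pos: [0.4948, 0.1695, 0.267]
ee_rot: [3.14, 0.001, 2.069]
contact_force: [-0.9, -6.9, 11.6]
opening: 0.137
grasp_force: 30.0
eef_pos: [0.4953, 0.1696, 0.2672]
ee_rot: [3.138, -0.0, 1.701]
contact_force: [0.3, -6.8, 10.6]
opening: 0.138
grasp_force: 30.0
[-1.35784875 -0.15949522 -0.04386755] 19.675
```

```bash
python3 -m jog '[[0,0,-0.001,0,0,0],[0,0,-0.002,0,0,0],[0,0,-0.002,0,0,0]]'|sed -n 2,6p;python3 -m jog '[[0,0,-0.0004,0,0,0],[0,0,-0.0004,0,0,0]]'|sed -n 2,6p
```

```text
eef_pos: [0.4953, 0.1696, 0.2686]
ee_rot: [3.138, -0.0, 1.701]
contact_force: [1.3, -4.8, 3.6]
opening: 0.135
grasp_force: 30.0
eef_pos: [0.4953, 0.1696, 0.2686]
ee_rot: [3.138, -0.0, 1.702]
contact_force: [4.2, -4.4, 0.8]
opening: 0.135
grasp_force: 30.0
```

```bash
python3 -m jog '[[0,0,0,0,0,0],[0,0,0,0,0,0],[0,0,0,0,0,0],[0,0,0,0,0,0]]' 0.5|sed -n 2,6p;python3 -m jog '[[0,0,-0.03,0,0,0],[0,0,-0.08,0,0,0],[0,0,-0.13,0,0,0],[0,0,-0.15,0,0,0],[0,0,-0.15,0,0,0]]'|sed -n 1,6p;python3 - <<'E'
from h import *
im=ctrl.capture('wrist')[:,:,::-1];i=ctrl.camera_info('wrist');np.savez('w5.npz',**i)
cv2.imwrite('pics/w5.png',cv2.resize(im,None,fx=1.25,fy=1.25))
E
```

```text
eef_pos: [0.4942, 0.1696, 0.2679]
ee_rot: [-3.142, -0.0, 1.701]
contact_force: [1.1, -0.4, 0.2]
opening: 0.495
grasp_force: 0.0
time_s: 21.42
eef_pos: [0.4945, 0.1696, 0.4194]
ee_rot: [3.138, -0.001, 1.701]
contact_force: [-0.1, 0.2, -0.3]
opening: 0.5
grasp_force: 0.0
```

View pics/w5.png

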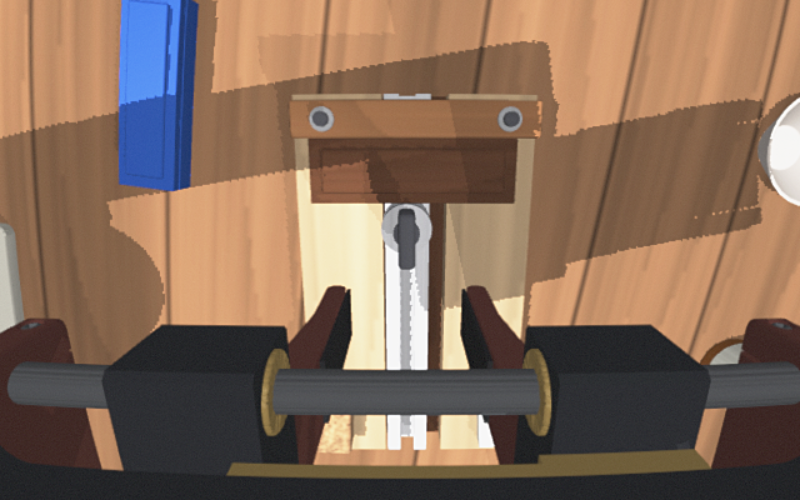

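The final view shows the wing (407,210–268) along the slot and the collar against the case. The case is square and tight against the fence, and the gripper is clear. I'm handing it in.

```bash
python3 -c "
from plant import ctrl;print(ctrl.job_done())"
```

```text
the job is handed in; nothing more can be done
None
```

The job is handed in at about 21.5 s with no verdict returned: the stop is locked in the rail with its wing along the slot, the case sits square and tight against the fence, and the gripper is clear.

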